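# Load the tube tray and lock it with the keyed shaft

## Robot

A 7-joint arm with a two-finger parallel gripper is mounted at the origin on the work surface. World frame = base frame: x ahead of the robot, y to its left, z up, the work surface at z = 0. Lengths are in mm, angles in rad, forces in N, time in s.
With the tool pointing down it reaches from about 400 to 875 mm from the base axis. Payload 4.4 kg.
Tool frame: the origin (TCP) lies at the very end of the fingers, on their centre line; the grasp point (between the pads) lies 19 mm behind it (ctrl.pinch_z is the z of the grasp point in the tool frame, in mm); z points along the fingers, x is the direction in which the jaws open and shut, and the axes are right-handed (so a half turn about z gives the same grasp; the last joint's range is limited). The gripper opens to 85 mm and grips with 20 to 120 N. Pads are 22 mm wide; open, the fingers measure 114 mm over their backs; the gripper's body (76 mm by 85 mm) begins 54 mm behind the grasp point. The pads swing forward as they close: fully open they stand 13 mm farther back than shut.
Start: joints at [1.053, 0.628, 0.038, 1.517, -0.027, 0.996, -0.02], TCP at [283.81, -584.782, 191.513] pointing down, gripper open.
Joint ranges: [-3.06, 3.06], [-0.37, 2.12], [-1.25, 1.32], [0.18, 2.47], [-1.1, 4.24], [0.23, 1.98], [-2.94, 2.94]. Speed limits (rad/s): [2.57, 2.57, 3.14, 3.14, 3.14, 3.14, 3.14].

## Interface

Orientations are given as [roll, pitch, yaw] about the fixed x, y, z axes, in that order (R = Rz(yaw) Ry(pitch) Rx(roll)).
In Python, from cell import sensors, get_image, order, ctrl gives the robot as it stands.
- The arm moves only by the tool arm_command, never from a script. Its argument "rows" is a list that holds one entry, the list of rows, each a list of 6 numbers: the shift along the tool's x, y, z in mm, then the turn, a rotation vector about the tool's x, y, z in degrees. A call has 1 to 20 rows; each row is the pose to reach, as a shift and turn from the pose commanded when the call began, along the tool's axes at that moment; what a row does not reach only later rows make up. A row lasts 1/12 s, in which the tool goes at most 41.7 mm and 7.16 degrees, less where a joint would pass 70% of its speed; a pose out of reach is approached as far as the arm can. A call with a gripper value outside its range is refused whole. "claw" is the opening, from -1 (shut) to 1 (fully open), set as the call begins (left out, the last holds). The fingers move at their own pace and stop on an object; the grip force is fixed at half the most. Time passes only in rows, so rows that repeat a pose let the fingers close. It gives the time, the measured TCP pose, the force and the opening at its end, in the units of the state.
- sensors.read_state(): the state, without advancing time (a new reading comes with each control period).
- get_image(name): name is "scene" or "top"; returns a dict with "pixels" (480x640x3 uint8, red, green, blue), "z_map" (480x640 float32, mm along the optical axis (not along the pixel's ray), 0 where there is no reading), "K" (3x3 intrinsics, pixels), "k1" (the pictures are not rectified: a ray, as slopes to the right and down, at radius r is drawn at 1 + k1 r^2 times it, then the intrinsics apply), "pose" (4x4, takes a point from camera to world coordinates). Camera axes: x right, y up, looking along -z (the intrinsics and any distortion apply to the point x, -y, -z); pixel columns grow to the right and rows downward; lengths in mm; the calibration is good to about 2 mm. A picture is of the moment at which its call begins.
- order.finish_job(): hands the job in, once; it reports no verdict.
The state is a dict: "clock": time; "qpos": joint angles; "qd": joint speeds; "tau": joint torques, N m; "eef_pos": TCP position; "tool_rot": TCP orientation; "force": force on the tool from outside, world axes, zero at the start; "torque": the same for the moment, N m; "width": finger opening in mm.
Only numpy, scipy, OpenCV 4.12 (cv2) and the standard library are available. Lean on these libraries where they do the work, as an engineer would, in place of code of your own. Each camera call takes 0.05 s, during which the arm holds its last target.

## Task

Slide the loaded tube tray, tongue first, fully home into the white holder. Then take the red-handled locking shaft from its black stand, push it into the steel hub on the holder, turning it until its key slips into the keyway, and push on against the spring until its collar is down on the hub; finish with the gripper still holding it pressed down there; do not let go. Keep the tubes in the tray and leave the other things on the bench alone.

Things in the scene. Friction and masses are not known exactly. Their poses are not given: they have to be found in the camera images.
- holder: White tray holder fixed to the bench; origin at bench level under the middle of the tray bay. The tray slides in along its +y. Bay floor 14 mm above the bench; side walls 84 mm apart, 30 mm high, y = -70 to 60 mm. A tray fully home has the holder's x, y and yaw, its origin 14 mm above the bench.
- mouth (a point): Middle of the bay's mouth, at floor level, holder y = -70 mm. Before it two blue guides, 30 mm high, flare outward over 28 mm to an opening of about 107 mm; there is no floor between them.
- stop (a point): On the bay floor at holder y = 60 mm, where two posts (beyond 26 mm either side) stop the tray's body. Over the posts lies a bridge, underside 24 mm and top 34 mm above the bench, y = 60 to 112 mm; the tray's tongue slides under it. The hub stands on it at x = 0, y = 84 mm.
- hub: Steel hub (collar) fixed on the bridge, 56 mm across, 32 mm high, origin at the centre of its underside. Upright round bore 18.4 mm in diameter, right through. Keyway 8.6 mm wide, full height, open from the bore to the outside along the hub's own +x; a small red mark on the opposite side of its top. It does not turn.
- hub_top (a point): Centre of the bore's mouth on the hub's top face, 66 mm above the bench.
- plunger (a joint): Travel (m) of the brass spring plunger in the holder's floor below the hub: 0 up, grows as the shaft's tip presses it down, stop at 0.008. 6 mm when the shaft's collar touches the hub. Spring: about 3.6 N at the start plus 1.2 N per mm, so about 11 N at 6 mm; it lifts the shaft if it is let go.
- tray: Grey loose tray, about 0.3 kg, on the bench, tongue (its +y) roughly towards the holder. Origin: centre of the main plate's underside. Plate 80 mm (x) by 120 mm (y), 6 mm thick. Upright blue grip fin in the middle, 14 mm thick (x), 44 mm long (y), top 66 mm above the origin. Blocks 76 x 30 mm, top at 30 mm, centred at y = +-42 mm, hold four tubes.
- tongue_hole (a point): Centre of the 24 mm square hole for the shaft in the tray's orange tongue, tray y = 84 mm, at its underside. The tongue is 44 mm wide, 6 mm thick, from y = 60 to 106 mm. When home it lies under the hub's bore.
- tube0: Loose capped tube, 17 mm across the cap, 58 mm high, standing in the tray at x = -22, y = -42 mm, its underside (origin) 6 mm above the tray's.
- tube1: Loose capped tube, 17 mm across the cap, 58 mm high, standing in the tray at x = 22, y = -42 mm, its underside (origin) 6 mm above the tray's.
- tube2: Loose capped tube, 17 mm across the cap, 58 mm high, standing in the tray at x = -22, y = 42 mm, its underside (origin) 6 mm above the tray's.
- tube3: Loose capped tube, 17 mm across the cap, 58 mm high, standing in the tray at x = 22, y = 42 mm, its underside (origin) 6 mm above the tray's.
- shaft: Loose steel locking shaft, about 0.2 kg, upright in its stand. Origin: centre of its tip, z up. 16 mm in diameter, the lowest 7 mm tapered to 11 mm. Brass key on its +x side, 6 mm wide, out to 14 mm from the axis, 34 to 59 mm above the tip. Collar 38 mm across at 59 to 65 mm. Red flat handle at 65 to 101 mm, 44 mm long (x), 16 mm thick (y), white patch at the key's end.
- shoulder (a point): On the shaft's axis, at the underside of its collar, 59 mm above the tip. It is 25 mm above the hub's top while the key rests on the hub, about 6 mm when the tip meets the plunger, 0 when fully down.
- stand: Black block fixed to the bench, 60 x 60 mm, 38 mm high, origin at the centre of its underside. The shaft stands in its round hole (18 mm in diameter), tip 12 mm above the bench; it must be lifted 26 mm to come out.
- tip_box: Bystander: blue box with clear lid, 88 x 123 mm, 59 mm high, origin at the centre of its underside.
- dishes: Bystander: two stacked clear dishes, 62 mm across, 24 mm high, origin at the centre of the underside.
- flask: Bystander: amber bottle, 56 mm across, 120 mm high, origin at the centre of its underside.
Things that resemble listed ones, but are neither listed nor needed, are in the scene too. What is shaped like the tray but turquoise or yellow is not meant.

How it is judged (in metres and radians):
On the way, in this order (a step that is already met when the one before it is completed fails the run):
1. the tray is fully home in the holder, before the shaft goes in (y of tray in the frame of holder between -0.005 and 0.004 m and x of tray in the frame of holder between -0.005 and 0.005 m and z of tray in the frame of holder between 0.011 and 0.018 m and angle between tray's own z axis and vertical below 0.06 rad and horizontal distance between shoulder and hub_top above 0.04 m), for 0.2 s.
2. the key has slipped into the keyway (z of shoulder in the frame of hub_top below 0.019 m and horizontal distance between shoulder and hub_top below 0.004 m), for 0.1 s.
At the end, for the whole second after the job is handed in: Tray home (within 5 mm of the stop and sideways, flat), four tubes in it; shaft upright in the hub, key in the keyway, collar within 2.5 mm of the hub's top, plunger pressed over 3.5 mm with over 4 N, fingers still on the shaft (over 3 N) (y of tray in the frame of holder between -0.005 and 0.004 m and x of tray in the frame of holder between -0.005 and 0.005 m and z of tray in the frame of holder between 0.011 and 0.018 m and angle between tray's own z axis and vertical below 0.06 rad and z of each of tube0, tube1, tube2, tube3 in the frame of tray below 0.012 m and z of shoulder in the frame of hub_top below 0.0025 m and horizontal distance between shoulder and hub_top below 0.003 m and angle between shaft's own z axis and vertical below 0.08 rad and angle between the x axis of shaft and the x axis of hub, either way round below 0.2 rad and value of joint plunger above 0.0035 m and contact force between shaft and plunger above 4 N and contact force between the fingers and shaft above 3 N); the arm keeps its last pose, push and grip.
It fails at once if a bystander is pushed more than 25 mm or tipped (distance of any of tip_box, dishes, flask from where it was at the start of the episode above 0.025 m or angle between any of tip_box, dishes, flask's own z axis and vertical above 0.4 rad).
It fails at once if a tube comes out of the tray (z of any of tube0, tube1, tube2, tube3 in the frame of tray above 0.025 m).
It fails at once if the tray is tipped over (angle between tray's own z axis and vertical above 0.6 rad).
It also fails if it takes over 51 s, if anything falls off the work surface, if the arm or the gripper's body presses on something with over 40 N, if the wrist force passes 120 N, or if a joint passes its speed limit or range.

## Working session

There is one attempt and no reset: what is moved stays moved. The work goes in short steps, Python scripts to look and compute and a tool call to move; the robot and the scene stay as the last step left them, time stands still between calls to the robot, and variables do not carry over. Pictures are saved under pics/ and viewed, and the job is handed in when it is done.

Besides the shell and the picture viewer there is one more tool, called as name([rows], argument=value, ...), one row to a line, values as JSON. arm_command: Moves the arm, as the interface text tells. Its arguments: {"type":"object","properties":{"rows":{"type":"array","items":{"type":"array","items":{"type":"array","items":{"type":"number"}}}},"claw":{"type":"number"}},"required":["rows"]}

```bash
mkdir -p pics; ls; python3 - <<'E'
from cell import sensors, get_image, order, ctrl
import cv2,numpy as np
print(sensors.read_state()); print(ctrl.pinch_z)
for n in("scene","top"):
    d=get_image(n); cv2.imwrite(f"pics/{n}0.png",d["pixels"][:,:,::-1]); np.savez(f"{n}0.npz",**d)
    print(n,d["K"],d["k1"],d["pose"])
E
```

```text
pics
{'clock': 0.0, 'qpos': array([ 1.053187  ,  0.62937465,  0.03844776,  1.51838401, -0.02701764,
        0.99629712, -0.02000745]), 'qd': array([ 1.15655020e-03, -4.16805838e-04, -9.86767702e-04,  4.81282134e-04,
        8.54071522e-04, -2.86281839e-04, -2.70760488e-05]), 'tau': array([ 4.90901439e-04, -5.63400793e+01,  1.22616861e+00, -1.93443775e+01,
        1.08794920e-02,  1.05308407e-02,  1.49110292e-05]), 'eef_pos': array([ 283.50072348, -584.12260743,  190.56566839]), 'tool_rot': array([ 3.14157646e+00,  1.94495606e-03, -1.11900912e+00]), 'force': array([ 0.13601734, -0.53912796, -0.47594876]), 'torque': array([ 0.01606733, -0.03972727, -0.0276221 ]), 'width': 85.29419556847505}
-18.700000000000003
scene [[475.51206148   0.         311.59530683]
 [  0.         475.51206148 232.14893097]
 [  0.           0.           1.        ]] -0.03099913961565379 [[-8.16483194e-01 -4.53684620e-01  3.57107070e-01  9.56320562e+02]
 [ 5.77235125e-01 -6.54754946e-01  4.87950379e-01  5.28991252e+02]
 [ 1.24420382e-02  6.04538028e-01  7.96479108e-01  1.02011968e+03]
 [ 0.00000000e+00  0.00000000e+00  0.00000000e+00  1.00000000e+00]]
top [[588.3419629    0.         318.90891138]
 [  0.         588.3419629  250.83851713]
 [  0.           0.           1.        ]] -0.13509387083336216 [[ 2.83466054e-02  9.81955978e-01 -1.86973063e-01  2.68163471e+02]
 [-9.99240025e-01  3.28428628e-02  2.09933063e-02 -2.95364047e+01]
 [ 2.67552333e-02  1.86235880e-01  9.82140700e-01  1.59548645e+03]
 [ 0.00000000e+00  0.00000000e+00  0.00000000e+00  1.00000000e+00]]
```

View pics/scene0.png

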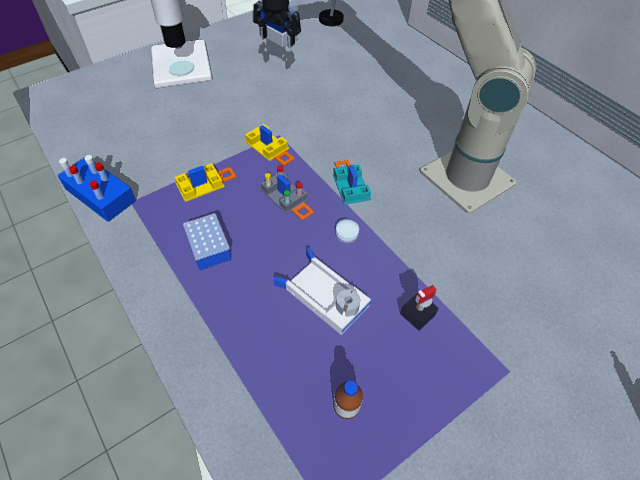

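View pics/top0.png

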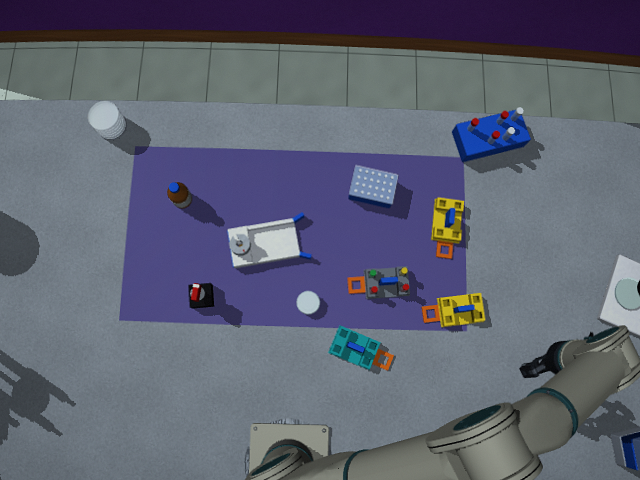

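The arm wants the loaded grey tray, seen in top at (386,283) with its orange tongue at (357,285). It could be confused with the yellow ones at (449,220) and (462,310) or the turquoise one at (358,347). The blue rack at (492,134) could pass for a loaded tray. The shaft and stand are at (201,294), the holder at (265,243) and the hub at (240,243).

```bash
cat > h.py <<'E'
import numpy as np,cv2
def grab(name,tag):
    from cell import get_image
    d=get_image(name); np.savez(f"{name}{tag}.npz",**d); return d
def load(name,tag): return dict(np.load(f"{name}{tag}.npz"))
def rays(d,uv):
    uv=np.atleast_2d(np.asarray(uv,float)); K=d["K"];k=float(d["k1"])
    p=np.c_[(uv[:,0]-K[0,2])/K[0,0],(uv[:,1]-K[1,2])/K[1,1]]
    s=p.copy()
    for _ in range(20):
        s=p/(1+k*(s**2).sum(1,keepdims=True))
    P=d["pose"]; return P[:3,3],np.c_[s[:,0],-s[:,1],-np.ones(len(s))]@P[:3,:3].T
def plane(d,uv,z):
    o,r=rays(d,uv); return o+r*((z-o[2])/r[:,2:3])
def cloud(d):
    h,w=d["z_map"].shape; u,v=np.meshgrid(np.arange(w),np.arange(h))
    o,r=rays(d,np.c_[u.ravel(),v.ravel()]); P=(o+r*d["z_map"].reshape(-1,1)); P[d["z_map"].ravel()==0]=np.nan
    return P.reshape(h,w,3)
def crop(d,x0,y0,x1,y1,s,fn):
    im=d["pixels"][y0:y1,x0:x1,::-1]; cv2.imwrite("pics/"+fn,cv2.resize(im,None,fx=s,fy=s,interpolation=cv2.INTER_CUBIC))
E
python3 - <<'E'
from h import *
t=load("top",0);s=load("scene",0)
a=lambda d,x0,y0,x1,y1,w,h:cv2.resize(d["pixels"][y0:y1,x0:x1,::-1],(w,h),interpolation=cv2.INTER_CUBIC)
im=np.vstack([np.hstack([a(t,340,255,420,315,400,300),a(t,220,205,320,280,400,300)]),np.hstack([a(t,180,275,228,311,400,300),a(s,250,160,330,220,400,300)])])
cv2.imwrite("pics/c1.png",im)
im=np.hstack([a(s,270,240,380,340,440,400),a(s,390,275,450,335,360,400)]); cv2.imwrite("pics/c2.png",im)
E
```

```text
(no output)
```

View pics/c1.png

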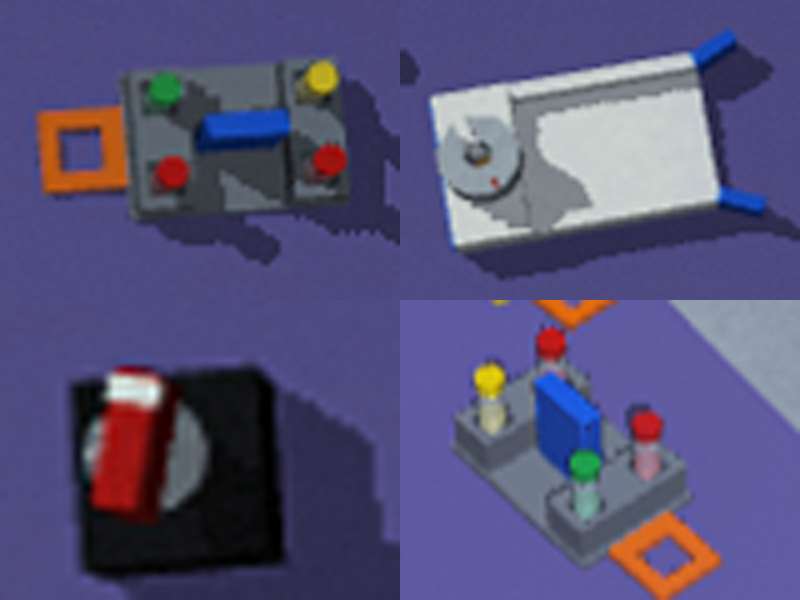

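View pics/c2.png

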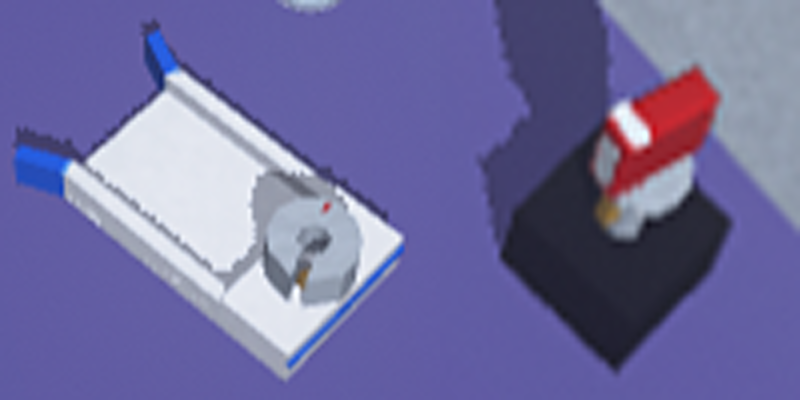

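```bash
cat > meas.py <<'E'
from h import *
def masks(d):
    hsv=cv2.cvtColor(d["pixels"],cv2.COLOR_RGB2HSV); H,S,V=[hsv[...,i].astype(int) for i in range(3)]
    return dict(orange=(H>5)&(H<18)&(S>170)&(V>130),blue=(H>105)&(H<118)&(S>190)&(V>70),red=((H<6)|(H>174))&(S>150)&(V>80),
      white=(S<40)&(V>150),grey=(S<60)&(V>60)&(V<215),black=(V<60))
def near(C,c,r): return np.hypot(C[...,0]-c[0],C[...,1]-c[1])<r
def rect(P):
    r=cv2.minAreaRect(P[:,:2].astype(np.float32)); return [np.round(x,1) for x in r]
E
python3 - <<'E'
from meas import *
for n in("top","scene"):
    d=load(n,0);C=cloud(d);M=masks(d)
    print(n)
    t=load("top",0)
    tc=plane(t,[(386,283)],15)[0];hc=plane(t,[(265,243)],20)[0];hub=plane(t,[(240,240)],66)[0];st=plane(t,[(201,294)],60)[0]
    print("approx",tc,hc,hub,st)
    bench=C[np.isfinite(C[...,2])&near(C,hc,400)]; print("bench z",np.median(bench[:,2]))
    fin=C[M["blue"]&near(C,tc,60)&(C[...,2]>62)&(C[...,2]<70)]; print("fin",len(fin),fin.mean(0),rect(fin))
    to=C[M["orange"]&near(C,tc,140)&(C[...,2]<15)]; print("tongue",len(to),to.mean(0),rect(to))
    ho=C[near(C,hc,130)&(C[...,2]>10)&(C[...,2]<38)&~M["blue"]];print("holder",len(ho),rect(ho),)
    w=C[near(C,hc,130)&(C[...,2]>28)&(C[...,2]<38)];print("walls z>26",len(w),rect(w))
    hb=C[near(C,hub,45)&(C[...,2]>63)&(C[...,2]<69)]; print("hubtop",len(hb),cv2.minEnclosingCircle(hb[:,:2].astype(np.float32)),hb.mean(0))
    hd=C[near(C,st,60)&(C[...,2]>107)&(C[...,2]<118)];print("handle",len(hd),hd.mean(0),rect(hd))
    sb=C[near(C,st,60)&(C[...,2]>34)&(C[...,2]<42)];print("stand",len(sb),rect(sb))
    cl=C[near(C,st,60)&(C[...,2]>72)&(C[...,2]<80)];print("collar",len(cl),cv2.minEnclosingCircle(cl[:,:2].astype(np.float32)))
E
```

```text
top
approx [ 486.10474172 -248.38868648   15.        ] [584.94252002  84.5372312   20.        ] [581.59194033 147.91486772  66.        ] [434.96013164 243.57400161  60.        ]
bench z 2.521190631997797
fin 60 [ 488.40822467 -247.9823194    65.97452088] [array([ 488.5, -249.4]), array([12.3, 43.6]), np.float64(6.3)]
tongue 226 [ 462.97431421 -218.97254222    6.68853   ] [array([ 452.1, -256.5]), array([240.5,  51.5]), np.float64(72.3)]
holder 2165 [array([588.1,  85.6]), array([240.9, 244.9]), np.float64(65.3)]
walls z>26 683 [array([588.7,  75.9]), array([125.7, 209.3]), np.float64(12.5)]
hubtop 147 ((572.1177368164062, 148.5048065185547), 28.282360076904297) [571.65171858 148.44043337  66.27430642]
handle 104 [435.03611448 250.7046321  113.10010471] [array([435.4, 251.1]), array([17.4, 44. ]), np.float64(87.9)]
stand 245 [array([435.4, 250.7]), array([61.1, 62.8]), np.float64(7.8)]
collar 44 ((434.3089599609375, 251.49050903320312), 19.6970272064209)
scene
approx [ 486.10474172 -248.38868648   15.        ] [584.94252002  84.5372312   20.        ] [581.59194033 147.91486772  66.        ] [434.96013164 243.57400161  60.        ]
bench z -0.14372970729357348
fin 51 [ 488.02466702 -249.06441801   64.90509298] [array([ 488.3, -250.5]), array([14.9, 41.3]), np.float64(7.6)]
tongue 180 [ 466.2370609  -205.12962752    4.54672959] [array([ 453.1, -257.6]), array([241.1,  53.5]), np.float64(74.0)]
holder 2530 [array([586.8,  74.4]), array([108. , 214.7]), np.float64(11.4)]
walls z>26 822 [array([586.3,  75. ]), array([126. , 209.8]), np.float64(12.5)]
hubtop 274 ((571.5511474609375, 149.33642578125), 27.780685424804688) [569.8976291  148.73746036  65.20602959]
handle 116 [435.94680875 250.57911667 111.40647244] [array([435.1, 249.2]), array([17.6, 43.2]), np.float64(83.6)]
stand 402 [array([433.5, 249.7]), array([61.8, 60.4]), np.float64(8.7)]
collar 68 ((436.8983459472656, 250.89735412597656), 20.00248146057129)
```

```bash
python3 - <<'E'
from meas import *
for n in("top","scene"):
    d=load(n,0);C=cloud(d);M=masks(d);print(n)
    w=C[near(C,(588,76),125)&(C[...,2]>27)&(C[...,2]<38)&~M["blue"]];print("walls",len(w),rect(w))
    # outlier-robust: project
    for a in np.arange(9,16,.5):
        e=np.array([np.cos(np.radians(a)),np.sin(np.radians(a))]);p=w[:,:2]@e;q=w[:,:2]@np.array([-e[1],e[0]])
        print(a,np.round(np.percentile(p,[1,99]),1),round(np.ptp(np.percentile(p,[1,99])),1),np.round(np.percentile(q,[.5,99.5]),1),end=' | ')
    print()
    g=C[near(C,(600,-15),90)&(C[...,2]>27)&(C[...,2]<38)&M["blue"]]
    print("guides",len(g)); 
    lab=cv2.kmeans(g[:,:2].astype(np.float32),2,None,(3,20,.1),5,cv2.KMEANS_PP_CENTERS) if len(g)>4 else None
    if lab: print(lab[2], [np.round(g[lab[1].ravel()==i].min(0)) .tolist()+np.round(g[lab[1].ravel()==i].max(0)).tolist() for i in(0,1)])
    to=C[M["orange"]&near(C,(477,-165),40)&(C[...,2]<15)];print("tongue",len(to),to.mean(0),rect(to))
    b=C[near(C,(488,-250),80)&(C[...,2]>26)&(C[...,2]<34)&~M["blue"]];print("blocks",len(b),rect(b))
    r=M["red"]&near(C,(572,149),30)&(C[...,2]>60); v,u=np.nonzero(r);print("mark",len(u),C[r].mean(0) if len(u) else 0, u.mean(),v.mean())
    wp=M["white"]&near(C,(435,250),30)&(C[...,2]>105); print("patch",C[wp].mean(0))
    hd=near(C,(435,250),40)&(C[...,2]>105); print("handle",rect(C[hd]))
    # tubes
    for k in ((-22,-42),(22,-42),(-22,42),(22,42)): pass
E
```

```text
top
walls 659 [array([594.3,  78.3]), array([116.6, 206.3]), np.float64(11.7)]
9.0 [538.1 652.2] 114.1 [-112.3   86.7] | 9.5 [538.5 651.3] 112.8 [-118.    81.4] | 10.0 [538.9 650.4] 111.5 [-123.8   76.1] | 10.5 [539.4 649.5] 110.1 [-129.5   70.8] | 11.0 [539.7 648.5] 108.8 [-135.3   65.7] | 11.5 [539.8 647.5] 107.6 [-140.9   60.6] | 12.0 [539.7 646.5] 106.8 [-145.9   55.4] | 12.5 [539.2 646. ] 106.8 [-150.9   50.2] | 13.0 [538.4 645.5] 107.1 [-155.9   45.1] | 13.5 [537.3 644.6] 107.3 [-161.3   40.1] | 14.0 [536.2 644.5] 108.2 [-166.7   35.1] | 14.5 [535.1 644.5] 109.4 [-171.8   30.1] | 15.0 [533.8 643.8] 110.0 [-176.6   25.1] | 15.5 [532.5 643.7] 111.2 [-181.6   20.1] | 
guides 61
[[660.54474    -3.3820908]
 [555.09015   -25.3786   ]] [[648.0, -16.0, 27.0, 671.0, 10.0, 38.0], [550.0, -39.0, 27.0, 562.0, -12.0, 37.0]]
tongue 165 [ 480.4104969  -167.58981874    6.79791887] [array([ 480.6, -167.6]), array([41.6, 44.2]), np.float64(5.1)]
blocks 312 [array([ 489.6, -249.6]), array([ 77. , 115.6]), np.float64(6.5)]
mark 1 [554.54317343 138.3272402   67.79651673] 243.0 250.0
patch [450.7506
[... 600 characters left out ...]
   40.4] | 14.0 [535.1 643. ] 107.8 [-156.2   35.7] | 14.5 [534.2 643.1] 108.9 [-161.    30.9] | 15.0 [533.  643.1] 110.1 [-165.9   26.1] | 15.5 [531.8 643.1] 111.4 [-170.7   21.4] | 
guides 71
[[659.4152    -4.024106]
 [553.4279   -27.126562]] [[648.0, -15.0, 27.0, 669.0, 8.0, 32.0], [547.0, -42.0, 27.0, 560.0, -12.0, 33.0]]
tongue 145 [ 478.53735579 -168.18905255    4.45981122] [array([ 476.3, -168.9]), array([50.8, 48.2]), np.float64(1.2)]
blocks 282 [array([ 487.7, -250.1]), array([ 78.1, 120. ]), np.float64(5.7)]
mark 1 [551.57276453 134.82056278  64.5171923 ] 351.0 291.0
patch [447.93724506 248.15700217 111.42806243]
handle [array([435.1, 249.2]), array([17.6, 43.2]), np.float64(83.6)]
```

```bash
cat >> h.py <<'E'
def go(x,y,z,yaw,cmd=None):
    from cell import sensors
    from scipy.spatial.transform import Rotation as Ro
    s=sensors.read_state(); R=Ro.from_euler("xyz",s["tool_rot"]); T=Ro.from_euler("xyz",[np.pi,0,np.radians(yaw)])
    d=np.array([x,y,z])-s["eef_pos"]; sh=R.inv().apply(d); rv=(R.inv()*T).as_rotvec(degrees=True)
    print("clock",round(s["clock"],2),"pos",s["eef_pos"].round(1),"rpy",np.degrees(s["tool_rot"]).round(2),"F",s["force"].round(1),"w",round(s["width"],1))
    print("shift",sh.round(1),"turn",rv.round(2),"rows",round(np.linalg.norm(d)/41.7,1),round(np.linalg.norm(rv)/7.16,1))
E
python3 - <<'E'
from h import *
go(488.5,-250,150,6.2)
for n in("top","scene"):
    d=load(n,0);C=cloud(d);hsv=cv2.cvtColor(d["pixels"],cv2.COLOR_RGB2HSV).astype(int)
    c=np.array([571.9,148.9])
    o=np.hypot(C[...,0]-c[0],C[...,1]-c[1])<30
    red=o&((hsv[...,0]<12)|(hsv[...,0]>165))&(hsv[...,1]>50)
    v,u=np.nonzero(red)
    w=hsv[v,u,1].astype(float); print(n,len(u),list(zip(u,v,hsv[v,u,0],hsv[v,u,1])))
    p=plane(d,np.c_[u,v],66); p=p[np.hypot(*(p[:,:2]-c).T)>12]; print(p[:,:2].round(1).tolist())
E
```

```text
clock 0.1 pos [ 283.5 -584.2  190.7] rpy [ 1.800e+02  1.000e-01 -6.412e+01] F [-0.5  0.   0.1] w 85.3
shift [-211.1 -330.3   41. ] turn [-6.000e-02  9.000e-02 -7.032e+01] rows 9.5 9.8
top 5 [(np.int64(243), np.int64(249), np.int64(174), np.int64(57)), (np.int64(243), np.int64(250), np.int64(0), np.int64(152)), (np.int64(244), np.int64(250), np.int64(176), np.int64(67)), (np.int64(243), np.int64(251), np.int64(175), np.int64(59)), (np.int64(244), np.int64(251), np.int64(176), np.int64(75))]
[[557.6, 138.7], [554.9, 138.5], [555.0, 135.9], [552.2, 138.4], [552.3, 135.7]]
scene 3 [(np.int64(351), np.int64(291), np.int64(177), np.int64(169)), (np.int64(352), np.int64(291), np.int64(173), np.int64(88)), (np.int64(351), np.int64(292), np.int64(175), np.int64(125))]
[[552.2, 135.4], [550.3, 136.8], [553.8, 137.5]]
```

arm_command([
  [[-211,-330,41,0,0,-70.3],[-211,-330,41,0,0,-70.3],[-211,-330,41,0,0,-70.3],[-211,-330,41,0,0,-70.3],[-211,-330,41,0,0,-70.3],[-211,-330,41,0,0,-70.3],[-211,-330,41,0,0,-70.3],[-211,-330,41,0,0,-70.3],[-211,-330,41,0,0,-70.3],[-211,-330,41,0,0,-70.3],[-211,-330,41,0,0,-70.3],[-211,-330,41,0,0,-70.3],[-211,-330,41,0,0,-70.3],[-211,-330,41,0,0,-70.3]],
], claw=1)

```text
clock: 1.27
eef_pos: [487.5, -252.7, 150.4]
tool_rot: [3.141, 0.001, 0.104]
force: [-0.6, -0.1, 0.3]
width: 85.4
```

```bash
python3 - <<'E'
from h import *
d=grab("scene",1); crop(d,220,100,360,220,4,"a1.png")
go(488.5,-250,34,6.2)
E
```

```text
clock 1.32 pos [ 487.6 -252.7  150.4] rpy [1.7996e+02 4.0000e-02 5.9800e+00] F [-0.1 -0.9 -0.2] w 85.4
shift [  1.3  -2.6 116.4] turn [ 0.04  0.04 -0.22] rows 2.8 0.0
```

View pics/a1.png

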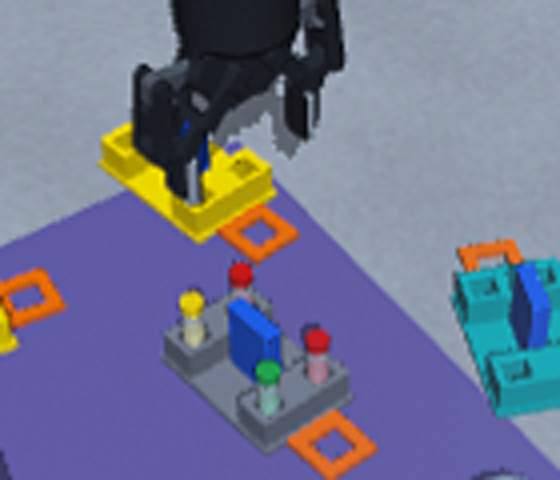

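The scene crop shows the open gripper about 80 mm above the grey tray, the one with four tubes and its blue fin at crop pixel (255,340). Next I descend and close.

arm_command([
  [[1.3,-2.6,30,0,0,-0.2],[1.3,-2.6,60,0,0,-0.2],[1.3,-2.6,90,0,0,-0.2],[1.3,-2.6,110,0,0,-0.2],[1.3,-2.6,118,0,0,-0.2],[1.3,-2.6,118,0,0,-0.2],[1.3,-2.6,118,0,0,-0.2]],
])

```text
clock: 1.9
eef_pos: [489.8, -248.9, 33.0]
tool_rot: [3.141, -0.0, 0.11]
force: [1.0, 0.3, 1.1]
width: 85.8
```

arm_command([
  [[0,0,0,0,0,0],[0,0,0,0,0,0],[0,0,0,0,0,0],[0,0,0,0,0,0],[0,0,0,0,0,0],[0,0,0,0,0,0],[0,0,0,0,0,0],[0,0,0,0,0,0],[0,0,0,0,0,0]],
], claw=-1)

```text
clock: 2.65
eef_pos: [489.6, -248.1, 32.5]
tool_rot: [-3.142, 0.0, 0.111]
force: [-0.1, 0.7, -0.6]
width: 0.0
```

```bash
python3 - <<'E'
from h import *
d=grab("scene",2); crop(d,220,120,340,220,5,"a2.png")
go(488.5,-250,33+17,6.2)
E
```

```text
clock 2.7 pos [ 489.6 -248.1   32.5] rpy [-1.7999e+02  1.0000e-02  6.3800e+00] F [ 0.9 -0.6 -0.4] w 0.0
shift [ -1.3   1.7 -17.5] turn [-0.01  0.01  0.18] rows 0.4 0.0
```

View pics/a2.png

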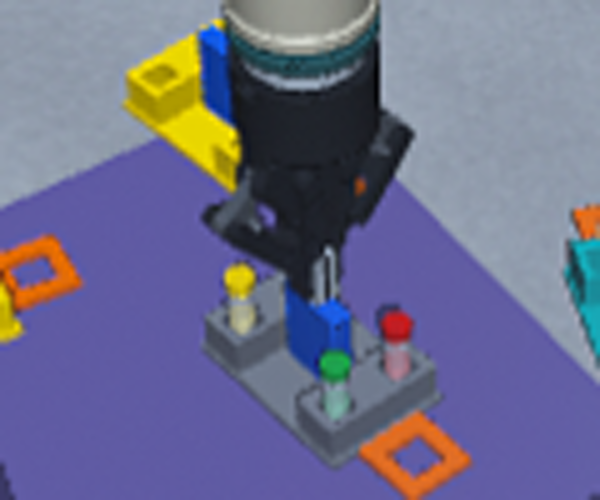

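The fingers closed fully without holding the fin, so I'll measure where they really are.

```bash
python3 - <<'E'
from meas import *
t=grab("top",2); crop(t,330,240,430,320,6,"a3.png")
for n in("top","scene"):
    d=load(n,2);C=cloud(d);M=masks(d)
    fin=C[M["blue"]&near(C,(489,-250),60)&(C[...,2]>50)&(C[...,2]<90)]; print(n,len(fin),fin.mean(0),fin.min(0),fin.max(0))
d=load("scene",2);C=cloud(d)
for v in range(176,194,2): print(v,[tuple(C[v,u].round()) for u in range(278,294,3)])
E
```

```text
top 22 [ 485.47675048 -232.61840987   65.79266986] [ 480.80062158 -241.78159469   51.11452714] [ 492.51170239 -227.78223291   73.4608613 ]
scene 67 [ 489.75153663 -241.62047046   59.71373623] [ 478.43922296 -267.94194874   50.15854576] [ 496.77647178 -227.14404151   67.48521707]
176 [(np.float64(502.0), np.float64(-251.0), np.float64(85.0)), (np.float64(499.0), np.float64(-241.0), np.float64(93.0)), (np.float64(492.0), np.float64(-237.0), np.float64(92.0)), (np.float64(477.0), np.float64(-245.0), np.float64(76.0)), (np.float64(431.0), np.float64(-303.0), np.float64(-1.0)), (np.float64(423.0), np.float64(-298.0), np.float64(-1.0))]
178 [(np.float64(496.0), np.float64(-262.0), np.float64(65.0)), (np.float64(500.0), np.float64(-240.0), np.float64(86.0)), (np.float64(492.0), np.float64(-237.0), np.float64(84.0)), (np.float64(456.0), np.float64(-280.0), np.float64(26.0)), (np.float64(437.0), np.float64(-294.0), np.float64(2.0)), (np.float64(429.0), np.float64(-290.0), np.float64(1.0))]
180 [(np.float64(497.0), np.float64(-261.0), np.float64(58.0)), (np.float64(500.0), np.float64(-239.0), 
[... 1698 characters left out ...]
t64(496.0), np.float64(-267.0), np.float64(12.0)), (np.float64(495.0), np.float64(-252.0), np.float64(24.0)), (np.float64(492.0), np.float64(-239.0), np.float64(34.0)), (np.float64(500.0), np.float64(-212.0), np.float64(64.0)), (np.float64(465.0), np.float64(-252.0), np.float64(5.0)), (np.float64(459.0), np.float64(-245.0), np.float64(9.0))]
192 [(np.float64(498.0), np.float64(-264.0), np.float64(6.0)), (np.float64(496.0), np.float64(-250.0), np.float64(18.0)), (np.float64(510.0), np.float64(-211.0), np.float64(63.0)), (np.float64(503.0), np.float64(-206.0), np.float64(63.0)), (np.float64(468.0), np.float64(-246.0), np.float64(4.0)), (np.float64(473.0), np.float64(-224.0), np.float64(28.0))]
```

View pics/a3.png

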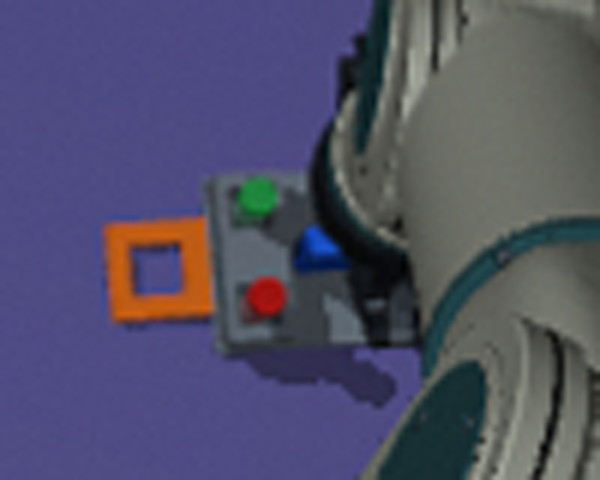

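```bash
cat >> h.py <<'E'
def proj(d,P):
    P=np.atleast_2d(P).astype(float); M=np.linalg.inv(d["pose"]); c=P@M[:3,:3].T+M[:3,3]
    s=np.c_[c[:,0]/-c[:,2],-c[:,1]/-c[:,2]]; s=s*(1+float(d["k1"])*(s**2).sum(1,keepdims=True))
    return s*[d["K"][0,0],d["K"][1,1]]+d["K"][:2,2]
E
python3 - <<'E'
from h import *
print(proj(load("scene",0),[283.8,-584.8,191.5]),proj(load("top",0),[283.8,-584.8,191.5]))
print(proj(load("scene",1),[487.6,-252.7,150.4]))
print(proj(load("scene",2),[[489.6,-248.1,32.5],[489.6,-248.1,70]]))
a=lambda d,x0,y0,x1,y1:cv2.resize(d["pixels"][y0:y1,x0:x1,::-1],(400,400),interpolation=cv2.INTER_CUBIC)
cv2.imwrite("pics/a4.png",np.hstack([a(load("scene",0),240,0,320,80),a(load("top",0),500,320,580,400)]))
go(488,-250,80,6.2)
E
```

```text
[[277.44750539  57.21114769]] [[532.35537373 359.82693581]]
[[281.23617477 156.11976448]]
[[283.13432041 188.09462709]
 [282.65568492 178.81872828]]
clock 2.75 pos [ 489.6 -248.1   32.5] rpy [-180.      0.      6.39] F [-0.8 -1.1 -0.4] w -0.1
shift [ -1.8   1.7 -47.5] turn [-0.    0.    0.19] rows 1.1 0.0
```

View pics/a4.png

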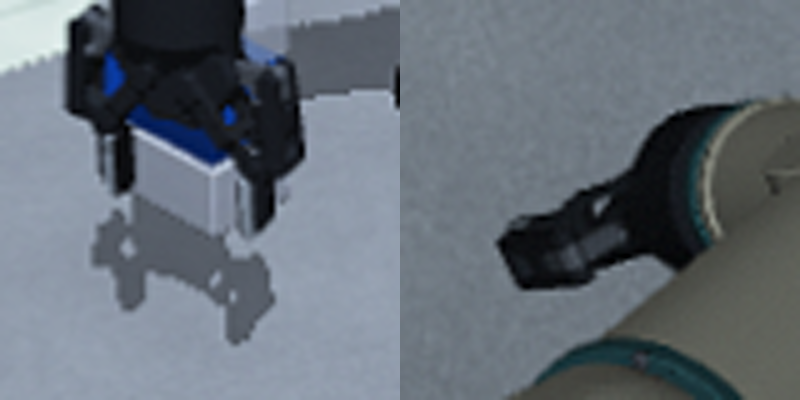

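The fingertips really sit near z≈70 in depth (scene v≈180, predicted 188), about 37 mm above the reported TCP. I'll open, descend in part and check again.

arm_command([
  [[-1.5,1.7,0,0,0,0.2],[-1.5,1.7,0,0,0,0.2],[-1.5,1.7,0,0,0,0.2],[-1.5,1.7,0,0,0,0.2],[-1.5,1.7,0,0,0,0.2],[-1.5,1.7,0,0,0,0.2],[-1.5,1.7,10,0,0,0.2],[-1.5,1.7,20,0,0,0.2],[-1.5,1.7,20,0,0,0.2],[-1.5,1.7,20,0,0,0.2]],
], claw=1)

```text
clock: 3.58
eef_pos: [487.4, -249.5, 11.3]
tool_rot: [-3.14, 0.002, 0.108]
force: [-0.3, 0.6, -0.2]
width: 85.4
```

```bash
python3 - <<'E'
from h import *
d=grab("scene",3); crop(d,230,120,330,220,6,"a5.png")
go(488.5,-250,0,6.2)
C=cloud(d); m=(np.hypot(C[...,0]-488,C[...,1]+250)<75)&(d["pixels"].max(2)<70)&(C[...,2]>8)
P=C[m]; print(len(P)); 
for lo in range(10,130,8):
    q=P[(P[:,2]>=lo)&(P[:,2]<lo+8)]
    if len(q): print(lo,len(q),q.min(0).round(),q.max(0).round())
E
```

```text
clock 3.63 pos [ 487.8 -249.7   11.8] rpy [-1.7996e+02  7.0000e-02  6.2000e+00] F [-0.1  0.7  0.6] w 85.3
shift [ 0.6  0.4 11.8] turn [-0.04  0.07 -0.  ] rows 0.3 0.0
1245
26 2 [ 501. -283.   29.] [ 503. -280.   29.]
58 2 [ 445. -259.   61.] [ 470. -213.   66.]
66 9 [ 443. -265.   67.] [ 446. -244.   73.]
74 21 [ 430. -261.   74.] [ 543. -234.   82.]
82 19 [ 431. -264.   83.] [ 544. -236.   89.]
90 20 [ 432. -262.   91.] [ 543. -235.   98.]
98 13 [ 427. -260.   98.] [ 543. -232.  106.]
106 44 [ 415. -261.  107.] [ 551. -231.  114.]
114 81 [ 414. -267.  114.] [ 561. -228.  122.]
122 82 [ 418. -269.  122.] [ 563. -229.  130.]
```

View pics/a5.png

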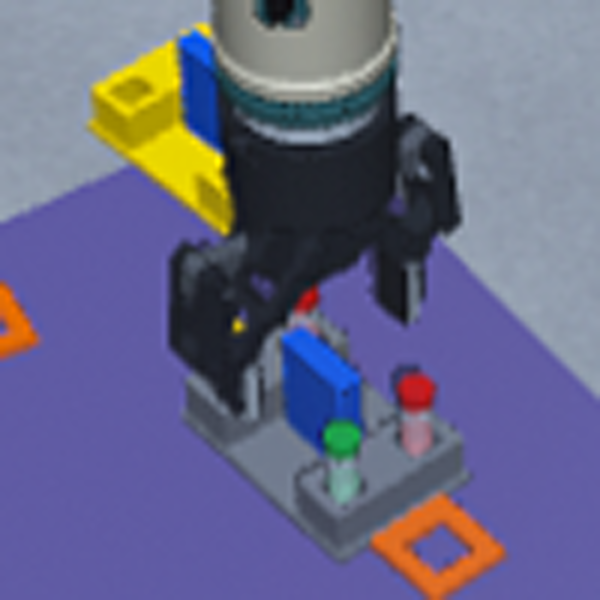

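Open tips are at z≈66 around the fin, so the real offset is about 38 mm. I descend 18 mm more and close.

arm_command([
  [[0.6,0.4,8,0,0,0],[0.6,0.4,14,0,0,0],[0.6,0.4,18,0,0,0],[0.6,0.4,18,0,0,0],[0.6,0.4,18,0,0,0]],
])

```text
clock: 4.05
eef_pos: [488.7, -250.2, -5.9]
tool_rot: [-3.141, 0.001, 0.108]
force: [0.5, 0.2, 0.9]
width: 85.1
```

arm_command([
  [[0,0,0,0,0,0],[0,0,0,0,0,0],[0,0,0,0,0,0],[0,0,0,0,0,0],[0,0,0,0,0,0],[0,0,0,0,0,0],[0,0,0,0,0,0],[0,0,0,0,0,0]],
], claw=-1)

```text
clock: 4.72
eef_pos: [488.7, -250.5, -5.2]
tool_rot: [3.141, 0.0, 0.108]
force: [0.1, -0.7, 4.5]
width: 13.3
```

```bash
python3 - <<'E'
from h import *
d=grab("scene",4); crop(d,230,120,330,220,6,"a6.png")
go(488.5,-250,10,6.2)
E
```

```text
clock 4.77 pos [ 488.7 -250.5   -5.3] rpy [1.7999e+02 1.0000e-02 6.1800e+00] F [-1.8 -0.1  3.9] w 13.1
shift [ -0.2  -0.5 -15.3] turn [ 0.01  0.01 -0.02] rows 0.4 0.0
```

View pics/a6.png

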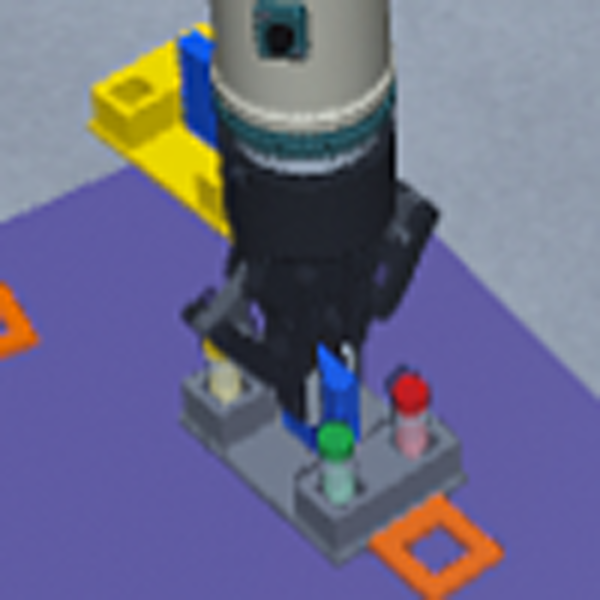

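```bash
python3 - <<'E'
from h import *
t=load("top",0);C=cloud(t)
for nm,(u0,v0,u1,v1),zl in(("tip",(345,160,402,212),50),("dish",(292,288,325,318),18),("flask",(160,178,195,215),60)):
    P=C[v0:v1,u0:u1].reshape(-1,3);P=P[P[:,2]>zl]; print(nm,cv2.minAreaRect(P[:,:2].astype(np.float32)),P[:,2].max(), P.min(0),P.max(0))
E
```

```text
tip ((751.9209594726562, -206.11373901367188), (123.90852355957031, 89.00154113769531), 78.50948333740234) 68.86869749063794 [ 699.17410349 -274.94669362   50.06565652] [ 805.78266405 -139.19001214   68.86869749]
dish ((426.7215576171875, -35.255184173583984), (60.27310562133789, 58.93985366821289), 2.004917860031128) 38.71075417215434 [396.50311813 -64.83701168  18.89588461] [456.84226324  -5.51179932  38.71075417]
flask ((704.4063110351562, 321.9786376953125), (53.57039260864258, 54.56539535522461), 29.305875778198242) 127.25720032441018 [678.28851951 295.78206247  60.14273418] [733.76498108 350.91678881 127.25720032]
```

```bash
python3 - <<'E'
from h import *
go(632.6,-133.7,25,12)
E
```

```text
clock 4.77 pos [ 488.7 -250.5   -5.3] rpy [1.7999e+02 1.0000e-02 6.1800e+00] F [-1.8 -0.1  3.9] w 13.1
shift [ 155.6 -100.6  -30.3] turn [ 0.01  0.01 -5.82] rows 4.5 0.8
```

arm_command([
  [[0,0,-5,0,0,0],[0,0,-15,0,0,0],[4,-3,-24,0,0,0],[12,-8,-30,0,0,-0.5],[24,-15,-30,0,0,-1],[39,-25,-30,0,0,-1.6],[55,-35,-30,0,0,-2.2],[71,-46,-30,0,0,-2.8],[87,-56,-30,0,0,-3.4],[103,-66,-30,0,0,-4],[119,-77,-30,0,0,-4.6],[133,-86,-30,0,0,-5],[144,-93,-30,0,0,-5.4],[151,-98,-30,0,0,-5.7],[155.6,-100.6,-30,0,0,-5.8],[155.6,-100.6,-30,0,0,-5.8],[155.6,-100.6,-30,0,0,-5.8],[155.6,-100.6,-30,0,0,-5.8]],
])

```text
clock: 6.27
eef_pos: [631.7, -134.9, 24.4]
tool_rot: [3.141, 0.002, 0.208]
force: [-0.2, -0.9, -3.5]
width: 13.6
```

```bash
python3 - <<'E'
from meas import *
d=grab("scene",5); crop(d,200,150,390,340,3,"a7.png"); t=grab("top",5); crop(t,220,150,420,300,4,"a8.png")
go(632.6,-133.7,12,12)
for n in("top","scene"):
    d=load(n,5);C=cloud(d);M=masks(d)
    o=M["orange"]&near(C,(615,-50),45);print(n,"orange",o.sum(),C[o].mean(0),rect(C[o]))
    print(np.percentile(C[o][:,2],[5,50,95]))
E
```

```text
clock 6.37 pos [ 631.9 -134.8   24.5] rpy [1.7997e+02 6.0000e-02 1.1900e+01] F [ 0.2 -0.1 -4.3] w 13.1
shift [ 0.9 -1.  12.5] turn [ 0.03  0.06 -0.1 ] rows 0.3 0.0
top orange 174 [616.31588769 -53.76883261  37.18245933] [array([617., -53.]), array([44. , 44.9]), np.float64(11.7)]
[31.43790767 36.88876287 43.27056362]
scene orange 192 [614.74645821 -54.51369191  33.901903  ] [array([607.4, -55.9]), array([60.3, 46.7]), np.float64(12.2)]
[30.40261661 34.39428913 37.58928155]
```

View pics/a7.png

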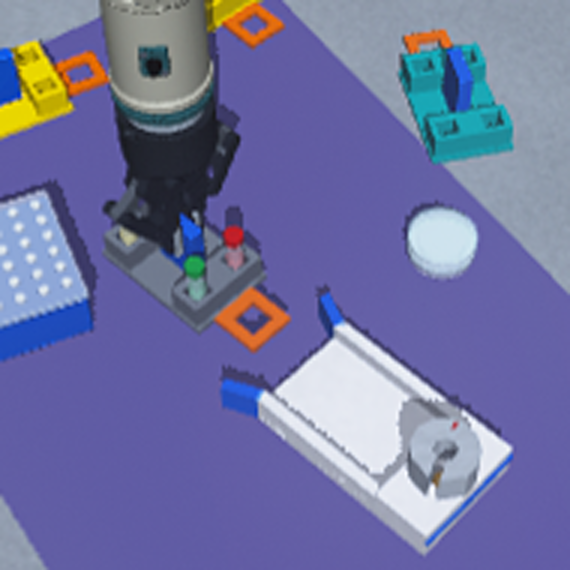

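View pics/a8.png

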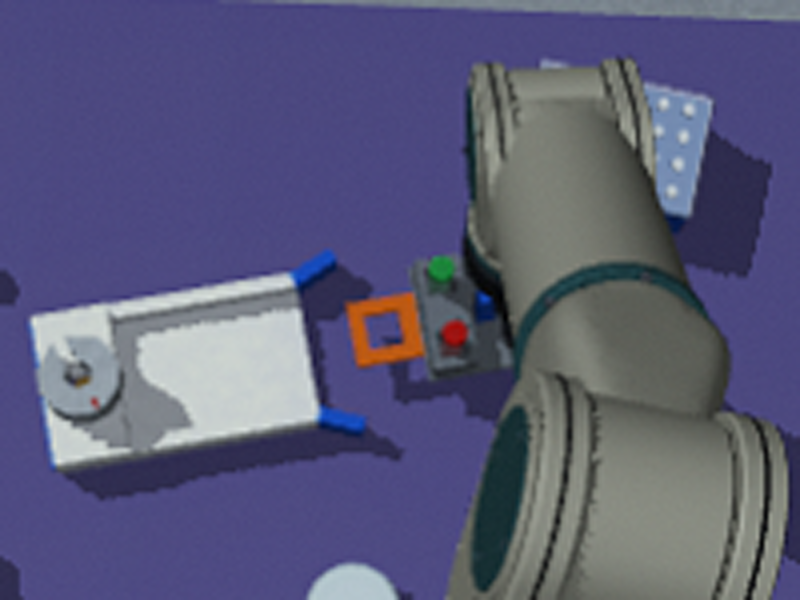

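The tongue's p coordinate matches the holder's within about 1 mm in both views. I lower and start the slide.

arm_command([
  [[0.5,0,7,0,0,-0.1],[0.5,0,13,0,0,-0.1],[0.5,-3,13,0,0,-0.1],[0.5,-9,13,0,0,-0.1],[0.5,-17,13,0,0,-0.1],[0.5,-26,13,0,0,-0.1],[0.5,-36,13,0,0,-0.1],[0.5,-46,13,0,0,-0.1],[0.5,-56,13,0,0,-0.1],[0.5,-66,13,0,0,-0.1],[0.5,-75,13,0,0,-0.1],[0.5,-82,13,0,0,-0.1],[0.5,-87,13,0,0,-0.1],[0.5,-90,13,0,0,-0.1],[0.5,-90,13,0,0,-0.1]],
])

```text
clock: 7.62
eef_pos: [614.3, -44.6, 11.5]
tool_rot: [-3.141, 0.0, 0.212]
force: [-0.5, 0.9, -4.7]
width: 12.9
```

```bash
python3 - <<'E'
from meas import *
d=grab("scene",6); crop(d,230,180,390,340,3.5,"a9.png"); t=grab("top",6); crop(t,220,180,380,300,5,"a10.png")
go(590,66.8,12,12)
for n in("top","scene"):
    d=load(n,6);C=cloud(d);M=masks(d)
    o=M["orange"]&near(C,(597,35),45);print(n,"orange",o.sum(),C[o].mean(0),rect(C[o]))
E
```

```text
clock 7.72 pos [614.6 -45.8  11.5] rpy [1.7998e+02 1.0000e-02 1.2070e+01] F [ 0.1  0.6 -4.5] w 13.3
shift [  -0.5 -115.3   -0.6] turn [0.02 0.01 0.07] rows 2.8 0.0
top orange 158 [598.64923481  35.12695441  23.78905975] [array([599.2,  35.8]), array([43. , 43.6]), np.float64(12.3)]
scene orange 199 [597.36332353  35.43097369  21.43690946] [array([596.9,  35.7]), array([45.7, 45.7]), np.float64(11.4)]
```

View pics/a9.png

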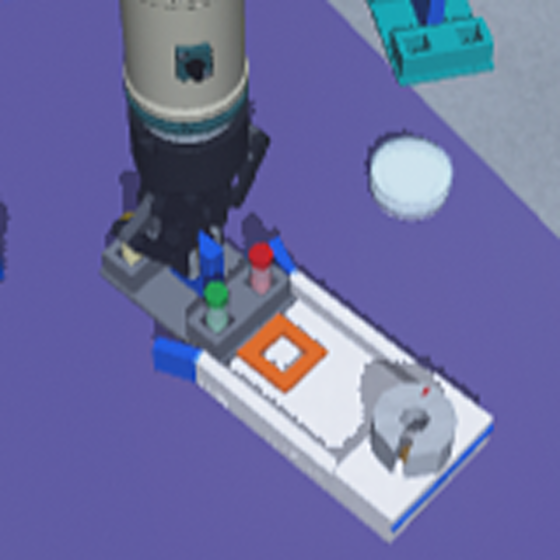

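View pics/a10.png

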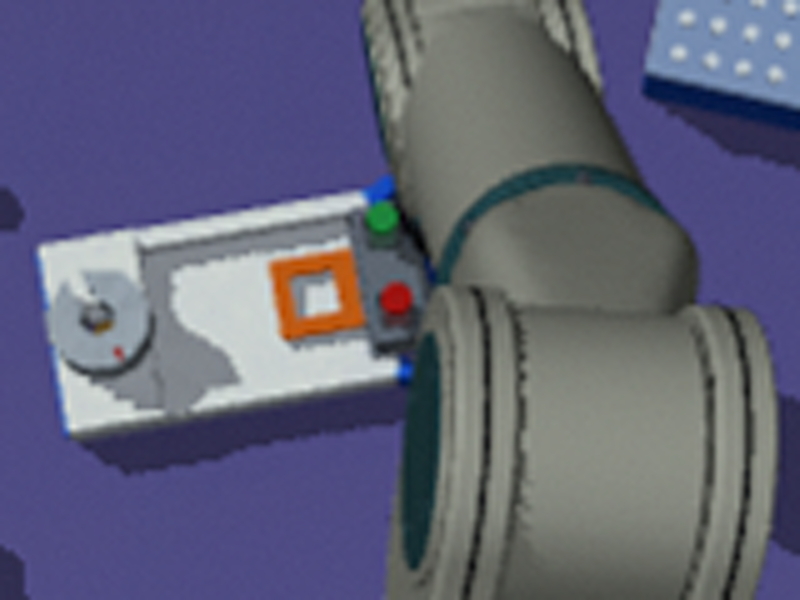

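arm_command([
  [[0,-3,1.5,0,0,0],[0,-8,1.5,0,0,0],[0,-15,1.5,0,0,0],[0,-23,1.5,0,0,0],[0,-31,1.5,0,0,0],[0,-39,1.5,0,0,0],[0,-47,1.5,0,0,0],[0,-55,1.5,0,0,0],[0,-63,1.5,0,0,0],[0,-71,1.5,0,0,0],[0,-79,1.5,0,0,0],[0,-87,1.5,0,0,0],[0,-94,1.5,0,0,0],[0,-99,1.5,0,0,0],[0,-103,1.5,0,0,0],[0,-105,1.5,0,0,0]],
])

```text
clock: 9.05
eef_pos: [592.3, 58.0, 10.0]
tool_rot: [-3.141, 0.0, 0.211]
force: [-1.5, -0.9, -4.5]
width: 12.9
```

arm_command([
  [[0,-2,1,0,0,0],[0,-4,1,0,0,0],[0,-6,1,0,0,0],[0,-8,1,0,0,0],[0,-9,1,0,0,0],[0,-9,1,0,0,0]],
])

```text
clock: 9.55
eef_pos: [590.5, 66.4, 9.0]
tool_rot: [-3.141, 0.0, 0.211]
force: [-1.9, 0.3, -3.6]
width: 13.1
```

```bash
python3 - <<'E'
from meas import *
d=grab("scene",7); crop(d,230,180,390,340,3.5,"a11.png")
go(590,66.8,8.7,12)
E
```

```text
clock 9.6 pos [590.6  66.4   9. ] rpy [-1.7998e+02  1.0000e-02  1.2090e+01] F [-1.4 -0.4 -4.8] w 13.0
shift [-0.5 -0.5  0.3] turn [-0.02  0.01  0.09] rows 0.0 0.0
```

View pics/a11.png

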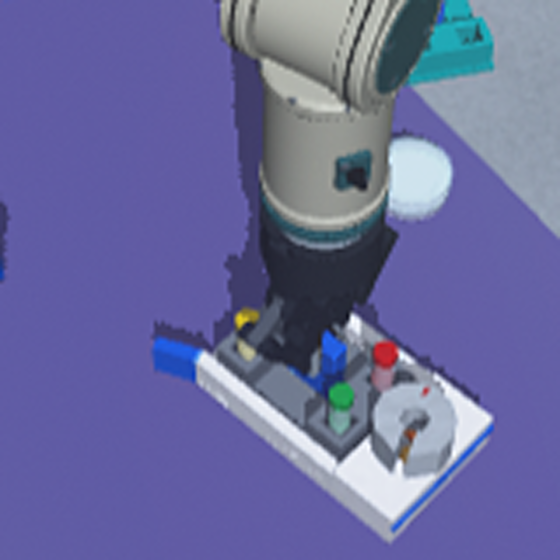

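arm_command([
  [[0,-1,0.5,0,0,0],[0,-2,0.5,0,0,0],[0,-2,0.5,0,0,0]],
])

```text
clock: 9.85
eef_pos: [590.5, 66.9, 8.8]
tool_rot: [3.14, 0.0, 0.21]
force: [-2.0, -4.2, 0.2]
width: 12.8
```

arm_command([
  [[0,-1,0.5,0,0,0],[0,-2,0.5,0,0,0],[0,-2,0.5,0,0,0]],
])

```text
clock: 10.1
eef_pos: [590.5, 66.9, 8.8]
tool_rot: [3.138, -0.0, 0.209]
force: [-2.2, -7.6, 3.9]
width: 13.3
```

The tray meets the stop: force y is −7.6 N with no further travel, and z is up 14.1 mm. I release and rise.

arm_command([
  [[0,2,0,0,0,0],[0,2,0,0,0,0],[0,2,0,0,0,0],[0,2,0,0,0,0],[0,2,0,0,0,0],[0,2,0,0,0,0],[0,2,-10,0,0,0],[0,2,-30,0,0,0],[0,2,-60,0,0,0],[0,2,-95,0,0,0],[0,2,-130,0,0,0],[0,2,-150,0,0,0],[0,2,-150,0,0,0]],
], claw=1)

```text
clock: 11.18
eef_pos: [594.0, 68.9, 164.0]
tool_rot: [3.141, -0.01, 0.211]
force: [1.3, -0.0, 0.2]
width: 85.7
```

```bash
python3 - <<'E'
from meas import *
d=grab("scene",8); crop(d,230,180,390,340,3.5,"a12.png")
for yaw in(-5,85): go(435.3,250.2,155,yaw)
from cell import sensors; print(sensors.read_state()["qpos"].round(2))
C=cloud(d);M=masks(d)
b=C[near(C,(590,67),75)&(C[...,2]>76)&(C[...,2]<84)&M["blue"]];print("fin",len(b),rect(b))
hb=C[near(C,(572,149),45)&(C[...,2]>63)&(C[...,2]<69)]; print("hubtop",cv2.minEnclosingCircle(hb[:,:2].astype(np.float32)))
E
```

```text
clock 11.23 pos [592.4  68.5 161.4] rpy [179.98  -0.37  12.08] F [ 0.   0.2 -0.4] w 85.4
shift [-115.6 -210.6    5.6] turn [-0.03 -0.37 17.08] rows 5.8 2.4
clock 11.23 pos [592.4  68.5 161.4] rpy [179.98  -0.37  12.08] F [ 0.   0.2 -0.4] w 85.4
shift [-115.6 -210.6    5.6] turn [  0.25  -0.3  -72.92] rows 5.8 10.2
[-0.    0.59 -0.25  1.71  0.18  0.86 -0.12]
fin 94 [array([591.1,  67.5]), array([15.4, 43.9]), np.float64(12.2)]
hubtop ((575.7369384765625, 142.2064971923828), 35.97908401489258)
```

View pics/a12.png

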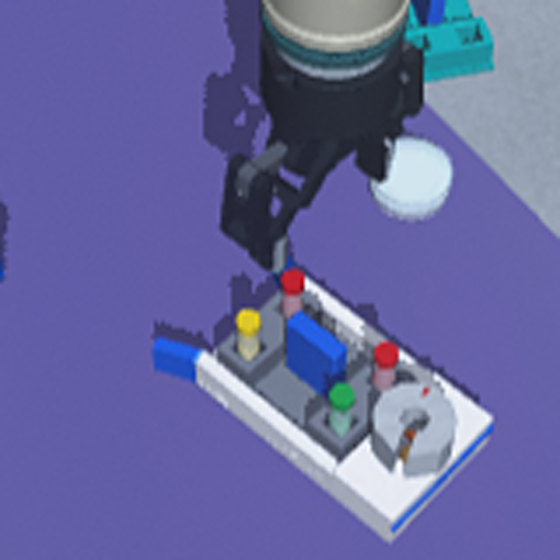

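Tray is home with all four tubes (fin at crop (318,350), measured (591,67.5)). Next I hover over the shaft handle with the jaws across its thickness (yaw 85°).

arm_command([
  [[-40,-70,10,0,0,-15],[-116,-211,30,0.2,-0.3,-72.9],[-116,-211,51,0.2,-0.3,-72.9],[-116,-211,51,0.2,-0.3,-72.9],[-116,-211,51,0.2,-0.3,-72.9],[-116,-211,51,0.2,-0.3,-72.9],[-116,-211,51,0.2,-0.3,-72.9],[-116,-211,51,0.2,-0.3,-72.9],[-116,-211,51,0.2,-0.3,-72.9],[-116,-211,51,0.2,-0.3,-72.9],[-116,-211,51,0.2,-0.3,-72.9],[-116,-211,51,0.2,-0.3,-72.9],[-116,-211,51,0.2,-0.3,-72.9],[-116,-211,51,0.2,-0.3,-72.9]],
])

```text
clock: 12.4
eef_pos: [432.5, 249.8, 106.8]
tool_rot: [-3.136, 0.002, 1.481]
force: [-0.7, 1.0, 0.2]
width: 85.4
```

```bash
python3 - <<'E'
from meas import *
t=load("top",7) if 0 else None
d=grab("scene",9); crop(d,340,190,480,340,4,"a13.png")
go(435.3,250.2,44,85)
from cell import sensors; print(sensors.read_state()["qpos"].round(2))
t=load("top",0);C=cloud(t);M=masks(t)
# handle axis from red+white top pixels, both views
for n in("top","scene"):
    d=load(n,0);C=cloud(d);hd=near(C,(435,250),40)&(C[...,2]>106);P=C[hd][:,:2];c,e,v=cv2.PCACompute2(P.astype(np.float32),None);print(n,c,np.degrees(np.arctan2(e[0,1],e[0,0])))
E
```

```text
clock 12.45 pos [432.6 249.9 106.9] rpy [-1.7968e+02  1.3000e-01  8.4890e+01] F [-0.3 -1.1  0.2] w 85.3
shift [ 0.7  3.  62.9] turn [-0.32  0.13 -0.11] rows 1.5 0.1
[-0.19  0.6  -0.57  2.    0.5   0.69  0.4 ]
top [[434.6982  250.58902]] -4.6140637
scene [[436.46692 250.55475]] -7.767701
```

View pics/a13.png

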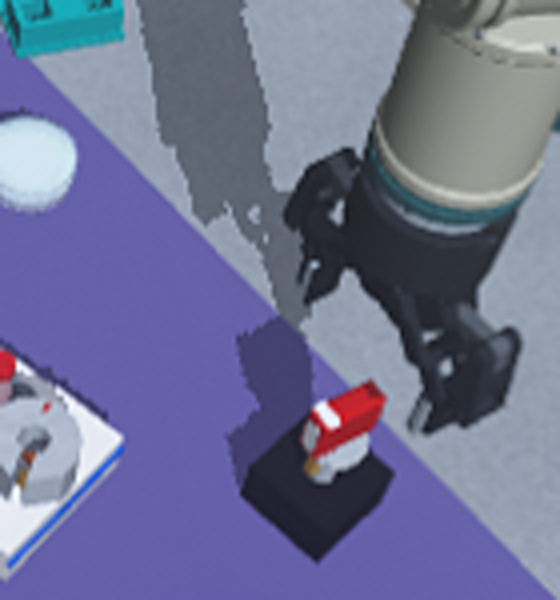

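```bash
python3 - <<'E'
from h import *
d=load("scene",9)
print(proj(d,[[432.6,249.9,158],[432.6,249.9,146],[432.6,249.9,107],[435.3,250.2,113]]))
E
```

```text
[[431.75722492 279.52372431]
 [430.56114215 282.45562799]
 [426.82213232 291.61479549]
 [426.58526695 290.94934863]]
```

arm_command([
  [[0.7,3,20,-0.3,0.1,0.4],[0.7,3,40,-0.3,0.1,0.4],[0.7,3,54,-0.3,0.1,0.4],[0.7,3,61,-0.3,0.1,0.4],[0.7,3,61,-0.3,0.1,0.4],[0.7,3,61,-0.3,0.1,0.4]],
])

```text
clock: 12.95
eef_pos: [435.4, 250.6, 46.2]
tool_rot: [-3.141, 0.0, 1.476]
force: [0.9, -0.6, 0.1]
width: 85.0
```

```bash
python3 - <<'E'
from h import *
d=grab("scene",10); crop(d,360,210,480,330,5,"a14.png")
go(435.3,250.2,46,84.5)
E
```

```text
clock 13.0 pos [435.7 250.8  46.6] rpy [ 1.7997e+02 -2.0000e-02  8.4580e+01] F [-0.5 -0.5  0. ] w 85.3
shift [-0.7 -0.4  0.6] turn [ 0.03 -0.02  0.08] rows 0.0 0.0
```

View pics/a14.png

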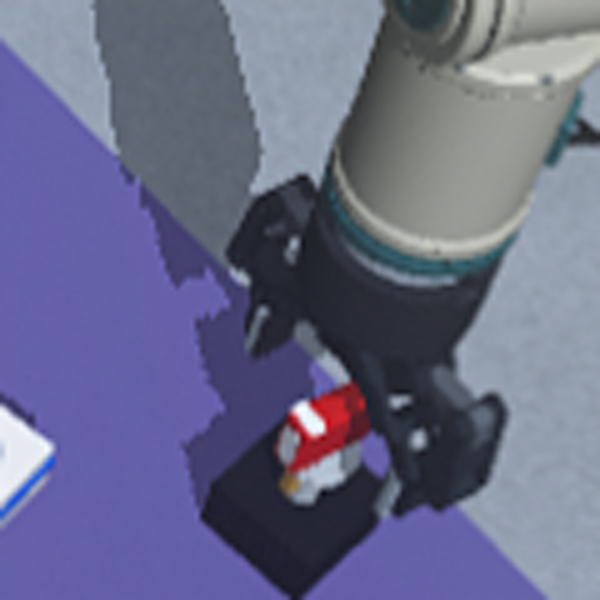

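arm_command([
  [[0,0,0,0,0,0],[0,0,0,0,0,0],[0,0,0,0,0,0],[0,0,0,0,0,0],[0,0,0,0,0,0],[0,0,0,0,0,0],[0,0,0,0,0,0],[0,0,0,0,0,0]],
], claw=-1)

```text
clock: 13.67
eef_pos: [435.5, 250.3, 46.3]
tool_rot: [3.141, 0.0, 1.476]
force: [0.4, -1.2, 4.9]
width: 14.9
```

```bash
python3 - <<'E'
from h import *
d=grab("scene",11); crop(d,360,210,480,330,5,"a15.png")
go(435.3,250.2,46,84.5)
from cell import sensors; print(sensors.read_state()["torque"])
E
```

```text
clock 13.72 pos [435.6 250.3  46.3] rpy [1.7999e+02 2.0000e-02 8.4580e+01] F [ 0.3 -0.2  4.9] w 14.5
shift [-0.1 -0.2  0.3] turn [0.01 0.02 0.08] rows 0.0 0.0
[-0.25643744  0.14022621  0.01144297]
```

View pics/a15.png

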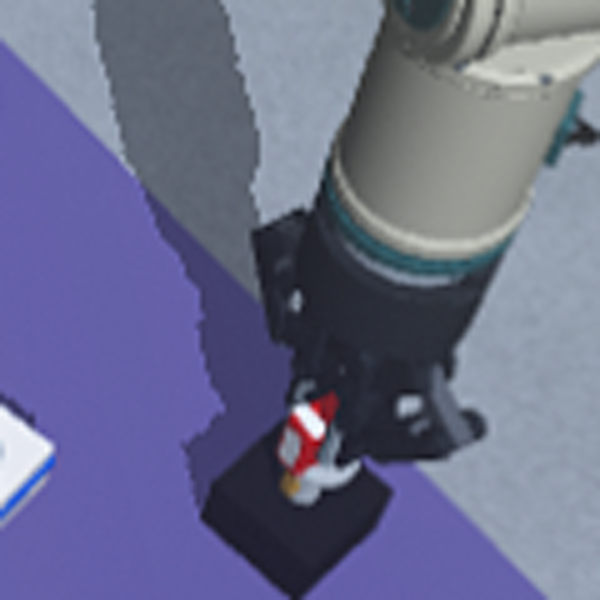

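arm_command([
  [[0,0,-5,0,0,0],[0,0,-15,0,0,0],[0,0,-28,0,0,0],[0,0,-42,0,0,0],[0,0,-56,0,0,0],[0,0,-68,0,0,0],[0,0,-70,0,0,0],[0,0,-70,0,0,0]],
])

```text
clock: 14.38
eef_pos: [435.9, 250.7, 116.9]
tool_rot: [3.14, -0.001, 1.476]
force: [-0.7, -0.2, -1.9]
width: 15.1
```

```bash
python3 - <<'E'
from h import *
d=grab("scene",12); crop(d,360,190,480,330,4,"a16.png")
go(572.4,149.0,116,122.3)
E
```

```text
clock 14.43 pos [435.5 250.2 116.2] rpy [1.800e+02 1.000e-02 8.457e+01] F [-0.5 -0.4 -1.4] w 14.9
shift [-87.8 145.9   0.2] turn [ 0.000e+00  1.000e-02 -3.773e+01] rows 4.1 5.3
```

View pics/a16.png

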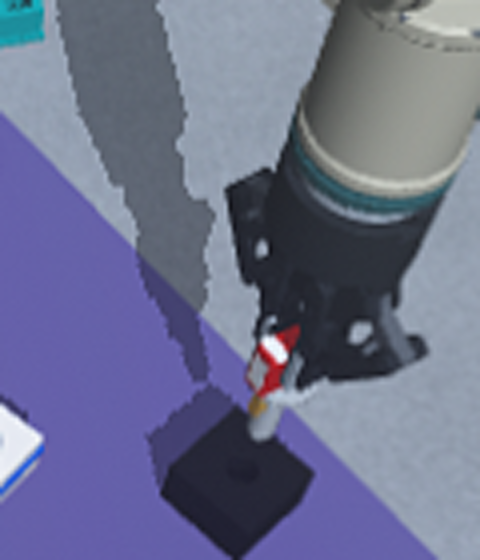

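arm_command([
  [[-3,5,-2,0,0,-2],[-10,17,-4,0,0,-6],[-20,34,-4,0,0,-11],[-32,53,-4,0,0,-16],[-44,73,-4,0,0,-21],[-56,93,-4,0,0,-26],[-67,112,-4,0,0,-30],[-77,128,-4,0,0,-34],[-84,139,-4,0,0,-36.5],[-87.5,145,-4,0,0,-37.7],[-88,146,-4,0,0,-37.7],[-88,146,-4,0,0,-37.7],[-88,146,-4,0,0,-37.7]],
])

```text
clock: 15.52
eef_pos: [571.4, 149.5, 119.4]
tool_rot: [-3.14, -0.001, 2.135]
force: [0.1, -0.4, -1.7]
width: 14.8
```

```bash
python3 - <<'E'
from meas import *
d=grab("scene",13); crop(d,290,180,410,340,3.7,"a17.png");t=grab("top",13); crop(t,190,180,310,280,6,"a18.png")
go(572.4,149.0,116,122.3)
C=cloud(d)
# shaft cylinder points between tip and key
for z in range(70,150,6):
    m=near(C,(572,149),35)&(C[...,2]>=z)&(C[...,2]<z+6); v,u=np.nonzero(m)
    if len(u): P=C[m]; print(z,len(u),"u",u.min(),u.max(),"v",v.min(),v.max(),P.mean(0).round(1))
E
```

```text
clock 15.62 pos [571.6 149.9 119.9] rpy [-1.7995e+02 -2.0000e-02  1.2236e+02] F [ 0.3  0.3 -1.4] w 14.9
shift [-1.2  0.2  3.9] turn [-0.05 -0.02  0.06] rows 0.1 0.0
70 1 u 350 350 v 303 303 [575.  160.4  70.1]
82 2 u 348 349 v 297 297 [574.6 152.5  85.6]
88 7 u 346 352 v 293 296 [573.9 152.6  92.1]
94 12 u 346 352 v 292 295 [574.6 151.9  97.5]
100 10 u 346 352 v 290 294 [574.  151.3 102.9]
106 3 u 350 353 v 291 292 [570.8 154.8 108.8]
112 8 u 347 353 v 288 292 [572.6 153.8 115.4]
118 5 u 347 351 v 289 292 [578.4 155.4 120.9]
124 10 u 347 352 v 289 291 [580.4 155.8 127.6]
130 1 u 349 349 v 289 289 [581.5 157.1 134. ]
142 28 u 343 359 v 277 288 [576.2 155.9 146.1]
148 27 u 343 359 v 278 288 [578.3 157.9 150.2]
```

View pics/a17.png

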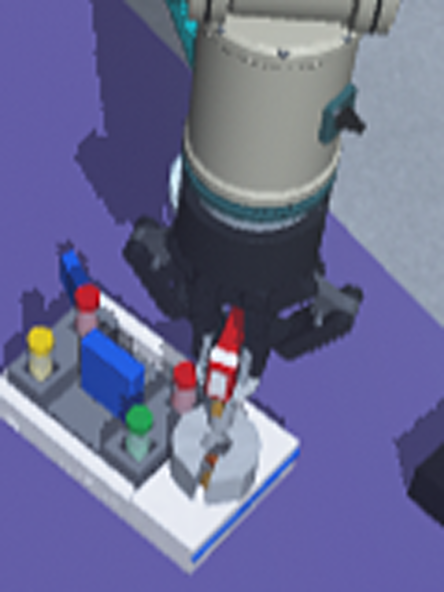

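View pics/a18.png

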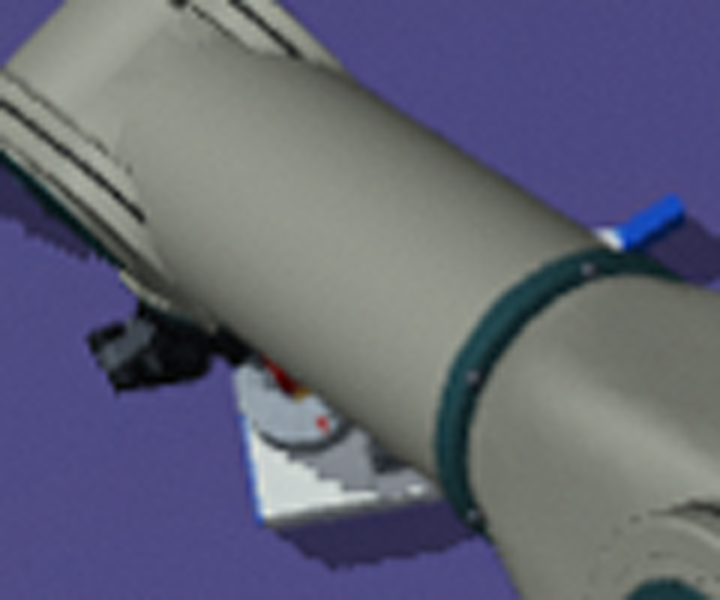

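```bash
python3 - <<'E'
from meas import *
d=load("scene",13)
print(proj(d,[[571.7,149.1,66],[571.6,149.9,85.5],[571.6,149.9,100],[571.6,149.9,115],[572.4,149,66]]))
im=d["pixels"]
for v in range(288,300): print(v,[tuple(im[v,u]) for u in range(342,357)])
E
```

```text
[[347.96696713 299.54374782]
 [348.86106938 295.51399725]
 [349.35205877 292.26332978]
 [349.87134747 288.82429702]
 [347.69753518 299.66695816]]
288 [(np.uint8(128), np.uint8(108), np.uint8(128)), (np.uint8(55), np.uint8(57), np.uint8(71)), (np.uint8(58), np.uint8(64), np.uint8(78)), (np.uint8(69), np.uint8(76), np.uint8(92)), (np.uint8(69), np.uint8(77), np.uint8(94)), (np.uint8(99), np.uint8(96), np.uint8(90)), (np.uint8(120), np.uint8(109), np.uint8(86)), (np.uint8(146), np.uint8(111), np.uint8(99)), (np.uint8(128), np.uint8(57), np.uint8(56)), (np.uint8(168), np.uint8(103), np.uint8(117)), (np.uint8(136), np.uint8(147), np.uint8(164)), (np.uint8(137), np.uint8(148), np.uint8(165)), (np.uint8(167), np.uint8(171), np.uint8(185)), (np.uint8(176), np.uint8(182), np.uint8(197)), (np.uint8(179), np.uint8(183), np.uint8(208))]
289 [(np.uint8(86), np.uint8(81), np.uint8(98)), (np.uint8(79), np.uint8(86), np.uint8(101)), (np.uint8(125), np.uint8(133), np.uint8(152)), (np.uint8(92), np.uint8(99), np.uint8(117)), (np.uint8(78), np.uint8(86), np.uint8(103)), (np.uint8(116), np.uint8(102), n
[... 6814 characters left out ...]
p.uint8(180), np.uint8(191), np.uint8(209)), (np.uint8(182), np.uint8(194), np.uint8(212)), (np.uint8(133), np.uint8(143), np.uint8(161)), (np.uint8(130), np.uint8(139), np.uint8(156)), (np.uint8(142), np.uint8(151), np.uint8(169)), (np.uint8(152), np.uint8(163), np.uint8(181)), (np.uint8(127), np.uint8(136), np.uint8(153)), (np.uint8(123), np.uint8(134), np.uint8(149)), (np.uint8(105), np.uint8(112), np.uint8(127)), (np.uint8(94), np.uint8(99), np.uint8(114)), (np.uint8(113), np.uint8(120), np.uint8(137)), (np.uint8(176), np.uint8(188), np.uint8(207)), (np.uint8(176), np.uint8(188), np.uint8(206)), (np.uint8(175), np.uint8(187), np.uint8(204)), (np.uint8(175), np.uint8(187), np.uint8(205))]
```

Shaft axis is at u≈349 and bore centre at u≈348, both within 1 px of prediction, so it is aligned. I lower it into the bore.

arm_command([
  [[-1,0.2,5,0,0,0],[-1,0.2,10,0,0,0],[-1,0.2,15,0,0,0],[-1,0.2,19,0,0,0],[-1,0.2,23,0,0,0],[-1,0.2,26,0,0,0],[-1,0.2,26,0,0,0]],
])

```text
clock: 16.2
eef_pos: [572.7, 148.8, 93.3]
tool_rot: [-3.141, -0.001, 2.135]
force: [-0.5, 1.3, -1.9]
width: 14.5
```

arm_command([
  [[0,0,3,0,0,0],[0,0,6,0,0,0],[0,0,9,0,0,0],[0,0,9,0,0,0]],
])

```text
clock: 16.53
eef_pos: [572.8, 149.0, 84.5]
tool_rot: [-3.141, -0.001, 2.135]
force: [-0.5, 3.3, -3.5]
width: 15.5
```

arm_command([
  [[0,0,3,0,0,0],[0,0,6,0,0,0],[0,0,9,0,0,0],[0,0,12,0,0,0],[0,0,14,0,0,0],[0,0,14,0,0,0]],
])

```text
clock: 17.03
eef_pos: [572.9, 148.9, 70.5]
tool_rot: [-3.141, -0.001, 2.135]
force: [-1.3, 4.1, -4.2]
width: 15.1
```

```bash
python3 - <<'E'
from meas import *
d=grab("scene",14); crop(d,300,220,400,340,5,"a19.png")
go(572,149.0,66,122.3)
from cell import sensors; print(sensors.read_state()["torque"])
E
```

```text
clock 17.08 pos [572.9 148.9  70.5] rpy [-1.7999e+02 -6.0000e-02  1.2231e+02] F [-1.1  4.7 -4.2] w 14.7
shift [ 0.6 -0.7  4.5] turn [-0.01 -0.06  0.01] rows 0.1 0.0
[ 1.36679014  0.46564402 -0.02253244]
```

View pics/a19.png

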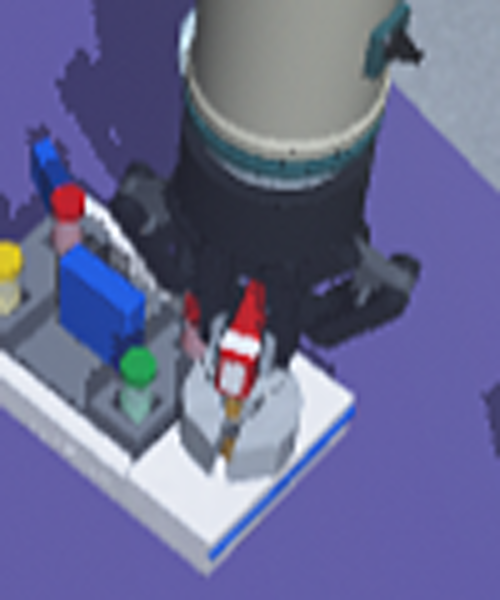

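Key (crop (232,405)) is right over the keyway slot (228,440). I ease off the side load and keep descending.

arm_command([
  [[0.9,0.3,1,0,0,0],[0.9,0.3,3,0,0,0],[0.9,0.3,4,0,0,0],[0.9,0.3,4,0,0,0]],
])

```text
clock: 17.42
eef_pos: [572.9, 149.1, 66.8]
tool_rot: [-3.141, 0.0, 2.134]
force: [-2.4, 4.7, -3.2]
width: 15.0
```

arm_command([
  [[0,0,1.5,0,0,0],[0,0,3,0,0,0],[0,0,3,0,0,0]],
])

```text
clock: 17.67
eef_pos: [572.9, 149.1, 63.7]
tool_rot: [-3.141, 0.0, 2.134]
force: [-1.7, 3.1, -3.3]
width: 14.9
```

arm_command([
  [[0,0,1.5,0,0,0],[0,0,3,0,0,0],[0,0,4,0,0,0],[0,0,4,0,0,0]],
])

```text
clock: 18.0
eef_pos: [572.9, 149.1, 59.7]
tool_rot: [-3.141, 0.0, 2.134]
force: [-1.7, 3.6, -2.2]
width: 15.0
```

arm_command([
  [[0,0,1.5,0,0,0],[0,0,3,0,0,0],[0,0,4,0,0,0],[0,0,4,0,0,0]],
])

```text
clock: 18.33
eef_pos: [572.9, 149.1, 55.7]
tool_rot: [-3.141, 0.0, 2.134]
force: [-1.6, 3.8, -3.0]
width: 15.0
```

```bash
python3 - <<'E'
from meas import *
d=grab("scene",15); crop(d,300,220,400,340,5,"a20.png")
go(572,149.0,66,122.3)
from cell import sensors; print(sensors.read_state()["torque"])
E
```

```text
clock 18.38 pos [572.9 149.1  55.7] rpy [-179.97    0.    122.29] F [-1.5  3.6 -2.5] w 15.1
shift [  0.4  -0.8 -10.3] turn [-0.03  0.   -0.01] rows 0.2 0.0
[ 0.92797317  0.41575669 -0.01960348]
```

View pics/a20.png

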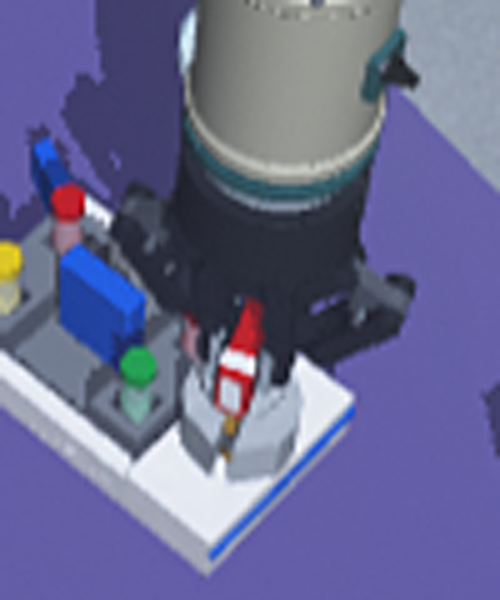

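The brass key is in the keyway at crop (228,440), with no force rise. I continue towards the plunger.

arm_command([
  [[0,0,1.5,0,0,0],[0,0,3,0,0,0],[0,0,5,0,0,0],[0,0,7,0,0,0],[0,0,7,0,0,0]],
])

```text
clock: 18.8
eef_pos: [572.9, 149.1, 48.5]
tool_rot: [-3.141, -0.0, 2.134]
force: [-1.5, 3.7, -2.5]
width: 15.1
```

arm_command([
  [[0,0,1,0,0,0],[0,0,2,0,0,0],[0,0,3,0,0,0],[0,0,3,0,0,0]],
])

```text
clock: 19.13
eef_pos: [573.0, 149.2, 46.2]
tool_rot: [-3.141, 0.0, 2.134]
force: [-2.2, 4.0, 2.6]
width: 14.8
```

arm_command([
  [[0,0,1,0,0,0],[0,0,2,0,0,0],[0,0,3,0,0,0],[0,0,3,0,0,0]],
])

```text
clock: 19.47
eef_pos: [573.1, 149.3, 43.5]
tool_rot: [3.142, 0.0, 2.134]
force: [-3.1, 2.7, 5.6]
width: 15.2
```

arm_command([
  [[0,0,1,0,0,0],[0,0,2,0,0,0],[0,0,2,0,0,0]],
])

```text
clock: 19.72
eef_pos: [573.1, 149.3, 41.7]
tool_rot: [3.141, 0.001, 2.134]
force: [-2.9, 2.7, 7.1]
width: 15.3
```

arm_command([
  [[0,0,1,0,0,0],[0,0,2,0,0,0],[0,0,2,0,0,0]],
])

```text
clock: 19.97
eef_pos: [573.3, 149.3, 41.4]
tool_rot: [3.141, 0.002, 2.134]
force: [-6.4, 0.4, 20.0]
width: 15.0
```

```bash
python3 - <<'E'
from meas import *
d=grab("scene",16); crop(d,300,220,400,340,5,"a21.png")
go(572,149.0,66,122.3)
E
```

```text
clock 20.02 pos [573.2 149.3  41.4] rpy [1.7997e+02 1.0000e-01 1.2228e+02] F [-7.6 -0.1 19.7] w 15.1
shift [  0.4  -1.2 -24.6] turn [ 0.03  0.1  -0.02] rows 0.6 0.0
```

View pics/a21.png

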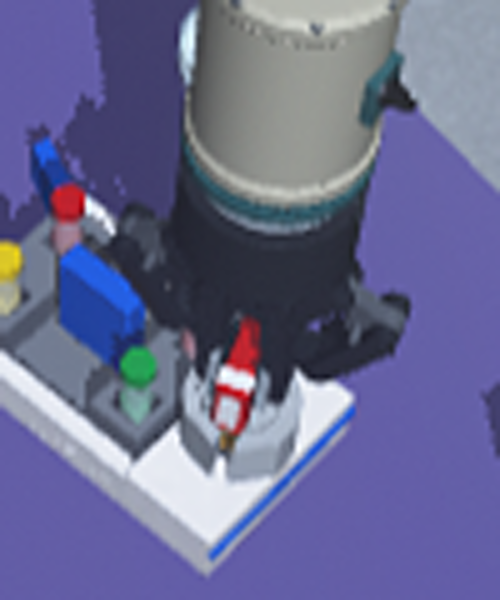

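The collar hit the hub hard at z=41.4 (41.3 predicted), with axial force about 20 N. I hold, then do a last check.

arm_command([
  [[0,0,0.4,0,0,0],[0,0,0.4,0,0,0],[0,0,0.4,0,0,0],[0,0,0.4,0,0,0],[0,0,0.4,0,0,0]],
])

```text
clock: 20.43
eef_pos: [573.3, 149.3, 41.3]
tool_rot: [3.141, 0.002, 2.134]
force: [-7.2, 0.3, 22.6]
width: 15.2
```

```bash
python3 - <<'E'
from meas import *
d=grab("scene",17); crop(d,260,220,380,340,5,"a22.png")
go(573,149.0,41.4,122.3)
C=cloud(d);M=masks(d)
b=C[near(C,(590,67),50)&(C[...,2]>76)&(C[...,2]<84)&M["blue"]];print("fin",len(b),b.mean(0),rect(b))
h=C[near(C,(573,149),30)&(M["red"]|M["white"])&(C[...,2]>85)];print("handle top z",len(h),np.percentile(h[:,2],[50,90]) if len(h) else 0)
E
```

```text
clock 20.48 pos [573.3 149.3  41.3] rpy [1.7997e+02 1.1000e-01 1.2228e+02] F [-6.7  0.3 22.8] w 14.8
shift [-0.1 -0.4 -0.1] turn [ 0.03  0.11 -0.02] rows 0.0 0.0
fin 89 [592.32358056  66.70877854  78.94740292] [array([591.2,  68.1]), array([14.3, 44.4]), np.float64(13.0)]
handle top z 1677 [484.81645714 507.22714264]
```

View pics/a22.png

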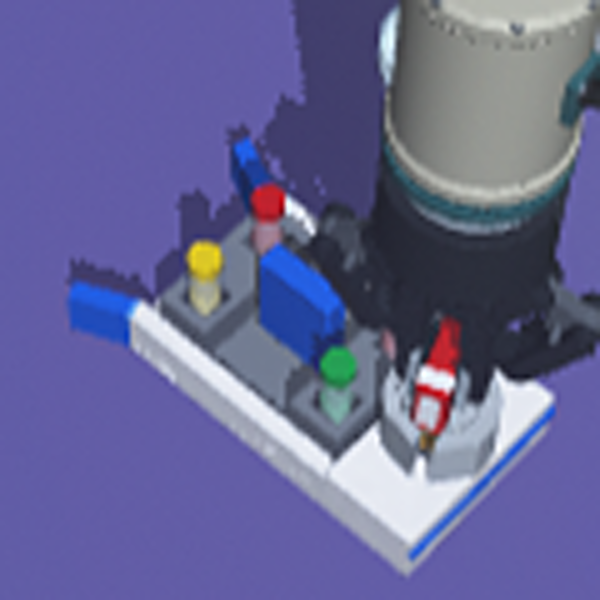

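The tray is seated and its tubes are in place; the fourth is just visible at crop (388,345). The collar is on the hub at (440,420) and the press is steady at 22 N.

```bash
python3 -c "
from cell import order; print(order.finish_job())"
```

```text
the job is handed in; nothing more can be done
None
```

I slid the loaded grey tray home until it met the stop. I then took the shaft from its stand, turned it about 38° to line up the key with the keyway, and pressed it down. The job was handed in at about 20.5 s with the gripper still holding and pressing. No verdict was reported.

**Last checks:**
- **Tray:** after release the fin measured at (591, 68) mm, yaw 12–13°. The holder's origin is at (590, 67), yaw 12°.
- **Tubes:** three show clearly in the last picture. The fourth is mostly hidden by the gripper, with only its side showing.
- **Key:** it is in the keyway, with no force rise on the way in.
- **Collar:** the shaft hit a hard stop at a TCP height of 41.3 mm, where the collar was predicted to meet the hub. The steady push is about 22 N, and the grip reads 15 mm.

**What failed or disagreed:**
- **First grasp:** it closed above the fin without touching anything. The real fingertips stand about 35–38 mm higher than the reported TCP, and I corrected for this from the images.
- **Side load:** about 7 N remained on the tool at the end.
- **Handle height:** the depth check returned only arm pixels, so the handle's height was not confirmed by depth.

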